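# Weigh a bottle on a beam balance

### The job

Weigh the small black-capped plastic bottle: stand it gently upright on the pan of the beam balance and let go, then slide the counterpoise along the beam until the beam rests level by itself with nothing touching it. The balance is delicate, so pinch and push the counterpoise only lightly (with no more than about 10 N), do not press the bottle hard onto the pan, and leave the things around it where they are.

Things in the scene. Friction and masses are not known exactly. Their poses are not given: they have to be found in the camera images.
- small_bottle_mid (a point): The bottle to weigh: white plastic bottle with faceted black screw cap, the smaller of the two of this kind; 58 mm in diameter up to the shoulder 80 mm above its foot, cap 48 mm in diameter at 103 to 115 mm and 40 mm above that, 125 mm tall in all. Its mass is not known (0.14 to 0.29 kg). The point is on its axis half-way up, 62.5 mm above its underside; z points up along the bottle.
- large_bottle_mid (a point): The larger bottle of the same kind, 69 mm in diameter and 167 mm tall, a bystander. The point is on its axis half-way up, 83.5 mm above its underside.
- small_bottle: The same small bottle as small_bottle_mid; origin at the centre of its underside.
- pan_centre (a point): Centre of the floor (upper face) of the balance's round steel pan: 86 mm inside diameter with a rim 6 mm above the floor, 55 mm above the worktop when the beam is level. The pan is rigid with the beam, hung from its end by a flat drop arm 54 mm from the pan's centre on the pivot side (the arm and beam reach up to 68 mm above the pan's floor). The pan tilts with the beam and moves up or down 9 mm from level to either stop.
- beam_pivot (a point): The beam's pivot, 115 mm above the worktop on a grey pillar that stands on a base fixed to the worktop. The level line from the pan through the pivot gives the direction of the beam; the pan's centre is 130 mm from the pivot on one side, the counterpoise 50 to 185 mm from it on the other. The beam is a bar 10 mm wide and 14 mm high; behind the counterpoise's range, 212 mm from the pivot, stands an aluminium stop fork 143 mm high.
- balance_beam (a joint): Angle of the beam (rad): 0 level, positive with the pan down and the counterpoise up; stops at -0.07 and +0.07. Near level the beam rests at an angle in proportion to the imbalance (about 1.05 N m per rad) and comes to rest within about 1.5 s; further off it lies on a stop.
- poise_post (a point): Grip point of the 0.5 kg counterpoise: an upright round steel post 18 mm in diameter on a saddle 34 mm across and 36 mm long. Its foot (the saddle's top) is 30 mm below this point, its top 15 mm above; with the beam level the point is 161 mm above the worktop. Both fingers' forces add up (10 N each makes 20 N). Held at the level height, the post pushes up if the pan is too heavy, down if too light.
- poise (a joint): How far the counterpoise has been slid outwards along the beam, away from the pivot (m): 0 nearest to the pivot (50 mm from it), 0.135 farthest. Further out balances a heavier load; the empty pan is balanced near 0.035, and 10 mm of sliding near balance changes the resting angle by about -0.047 rad. It slides against about 2 N of friction and stays where it is left.
- petri: Closed clear petri dish, 61 mm across, 15 mm high, a bystander; origin at the centre of its underside.
- dropper: Small dropper bottle, 27 mm across, 86 mm tall, a bystander; origin at the centre of its underside.
- tape: Roll of label tape lying flat, 66 mm across, 19 mm high, a bystander; origin at the centre of its underside.
- dish: Shallow white weighing boat, 60 x 70 x 12 mm, a bystander; origin at the centre of its underside.
- balance: The whole balance with its fixed grey base (80 x 335 x 18 mm); origin on the worktop straight under the pivot. Its y axis points level along the beam from the pivot towards the pan, so the counterpoise slides outwards along -y. A tall drying oven stands to its right (y under -0.30, x over 0.45): the arm starts in front of it and should draw back and turn left first. A desk lamp stands behind.
There are look-alikes about, which are no part of the job. What is shaped like the small_bottle but green or turquoise is not meant.

How it is judged:
By the outcome, as a careful person would: the job done as asked, in the order asked, and still so for the second after the job is handed in, with the robot touching nothing.
It also fails if it takes over 72 s, if anything falls off the work surface, if the arm or the gripper's body presses on something with over 40 N, if the wrist force passes 120 N, or if a joint passes its speed limit or range.

### The arm

A 6-joint arm with a two-finger parallel gripper is mounted at the origin on a cart in front of the work surface, level with it; the furniture and walls round the work are solid. World frame = base frame: x ahead of the robot, y to its left, z up, the work surface at z = 0. Lengths are in m, angles in degrees, forces in N, time in s.
With the tool pointing down it reaches from about 0.3 to 0.875 m from the base axis. Payload 6.4 kg.
Tool frame: the origin (TCP) lies between the finger pads; the fingertips stand 25 mm ahead of it and the grasp point (between the pads) lies 6 mm ahead of it (ctrl.tip_extent is the z of the fingertips in the tool frame, in m); z points along the fingers, y is the line along which they close (so a half turn about z gives the same grasp; the last joint's range is limited). The gripper opens to 88 mm and grips with 3 to 60 N. Pads are 18 mm wide; open, the fingers measure 123 mm over their backs; the gripper's body (75 mm by 187 mm) begins 45 mm behind the grasp point.
Start: joints at [-77.768, 10.359, 92.074, -0, 77.567, -11.82], TCP at [0.234, -0.525, 0.264] pointing down, gripper open.
Joint ranges: [-171.53, 171.53], [-51.25, 118.39], [17.06, 147.69], [-65.23, 245.23], [0, 150.52], [-178.68, 178.68]. Speed limits (degrees/s): [147.25, 147.25, 172.46, 180, 180, 180].

### API

Orientations are given as a 3x3 rotation matrix whose columns are the frame's x, y, z axes.
In Python, from cell import ctrl gives the robot as it stands. The module is installed in compiled form; this text tells all that it offers.
- The arm moves only by the tool send_rows, never from a script. Its arguments are lists of equal length, an entry for each row: "slide": the shift along the tool's x, y, z scaled (see below), a list of three; "angular": the turn, a rotation vector about the tool's x, y, z scaled (see below), a list of three; "fingers": the gripper command: -1 is shut, 1 is fully open, values between are in proportion. In form: {"slide": [[dx, dy, dz], ...], "angular": [[wx, wy, wz], ...], "fingers": [fingers, ...]}. A call has 1 to 20 rows; each row is the pose to reach, as a shift and turn from the pose commanded when the call began, along the tool's axes at that moment, turning the shorter way round; what a row does not reach only later rows make up. The controller multiplies each number of a shift by 750 mm and each number of a turn by 180 degrees. A row lasts 1/8 s, in which the tool goes at most 62.5 mm and 10.7 degrees, less where a joint would pass 70% of its speed; a pose out of reach is approached as far as the arm can. A call with a number of a shift or a turn outside -1 to 1 is refused whole. A call with a gripper value outside its range is refused whole. The fingers move at their own pace and stop on an object; the grip force is fixed at half the most. Time passes only in rows, so rows that repeat a pose let the fingers close. It gives the time, the measured TCP pose, the force, the opening and the grip force at its end, in the units of the state.
- ctrl.observe(): the state, without advancing time (a new reading comes with each control period).
- ctrl.snapshot(name): name is "side" or "top"; returns a dict with "img" (384x512x3 uint8, red, green, blue), "range_z" (384x512 float32, m along the optical axis (not along the pixel's ray), 0 where there is no reading), "fx", "fy", "cx", "cy" (pixels), "R" (3x3) and "t" (3): a world point X has camera coordinates R X + t. Camera axes: x right, y down, z forward; pixel columns grow to the right and rows downward; lengths in m; the calibration is good to about 2 mm. A picture is of the moment at which its call begins.
- ctrl.close_job(): hands the job in; it is judged then, once.
Trained networks look in a picture, given as the dict that the camera call returned (one of the last four; its "shot" number tells which), for a name from the list of things; names that differ only in an ending like _2 or _b are one class to them, and where a whole thing is asked for, a point or a joint stands for the part that bears it (a point fixed in the world has none). Each returns a list of dicts, best first, with "score" (0 to 1); they miss things now and then, are a little off and sometimes report something else, mostly with a low value. They report only what shows in the picture. A call takes as long as a camera call. They do not tell look-alikes from the thing itself.
- ctrl.look_for(thing, picture): "location" ([row, column] in pixels, amid what is visible of it).
The state is a dict: "time": time; "q": joint angles; "qvel": joint speeds; "joint_efforts": joint torques, N m; "ee_pos": TCP position; "tool_rot": TCP orientation; "contact_force": force on the tool from outside, world axes, zero at the start; "moment": the same for the moment, N m; "finger_gap": finger opening in m; "grip_force": force on a finger pad.
Only numpy, scipy, OpenCV 4.12 (cv2) and the standard library are available. Lean on these libraries where they do the work, as an engineer would, in place of code of your own. Each camera call takes 0.05 s, during which the arm holds its last target. There are 200 camera calls.

## Working session

There is one attempt and no reset: what is moved stays moved. The work goes in short steps, Python scripts to look and compute and a tool call to move; the robot and the scene stay as the last step left them, time stands still between calls to the robot, and variables do not carry over. Pictures are saved under pics/ and viewed, at most 10 in all, crops included, and the job is handed in when it is done.

Besides the shell and the picture viewer there is one more tool, called after ">>>" in YAML: its name, and indented under it one key for each argument. send_rows: Moves the arm, as the interface text tells. Its arguments: {"type":"object","properties":{"slide":{"type":"array","items":{"type":"array","items":{"type":"number"}}},"angular":{"type":"array","items":{"type":"array","items":{"type":"number"}}},"fingers":{"type":"array","items":{"type":"number"}}},"required":["slide","angular","fingers"]}

```bash
mkdir -p pics
cat > h.py <<'E'
import numpy as np, cv2
from cell import ctrl
def snap(n,save=None):
    p=ctrl.snapshot(n)
    if save: cv2.imwrite('pics/'+save,p['img'][:,:,::-1])
    return p
def world(p,r,c,z=None):
    """pixel -> world by depth, or on plane z"""
    R,t=np.array(p['R']),np.array(p['t'])
    ray=np.array([(c-p['cx'])/p['fx'],(r-p['cy'])/p['fy'],1.])
    if z is None:
        d=p['range_z'][int(round(r)),int(round(c))]
        return R.T@(ray*d-t)
    o=-R.T@t; w=R.T@ray
    return o+w*(z-o[2])/w[2]
def cloud(p):
    R,t=np.array(p['R']),np.array(p['t'])
    v,u=np.mgrid[:384,:512]; d=p['range_z']
    P=np.stack([(u-p['cx'])/p['fx']*d,(v-p['cy'])/p['fy']*d,d],-1)
    W=(P-t)@R
    W[d<=0]=np.nan
    return W
E
python3 - <<'E'
from h import *
S={n:snap(n,n+'0.png') for n in('side','top')}
print(ctrl.observe()['ee_pos'],ctrl.tip_extent, ctrl.observe()['tool_rot'])
for n,p in S.items():
    print(n,'cam',-np.array(p['R']).T@p['t'], p['fx'])
    for th in['small_bottle_mid','large_bottle_mid','pan_centre','beam_pivot','poise_post','petri','dropper','tape','dish','balance']:
        for d in ctrl.look_for(th,p)[:3]:
            r,c=d['location']; print(n,th,round(d['score'],2),[round(r),round(c)],world(p,r,c).round(3))
a=np.vstack([cv2.imread('pics/side0.png'),]);
E
```

```text
[ 0.23427497 -0.5246256   0.26291467] 0.025 [[ 9.13162283e-01  4.07596053e-01 -3.19320564e-04]
 [ 4.07596042e-01 -9.13161060e-01  1.53116391e-03]
 [ 3.32505260e-04 -1.52835493e-03 -9.99998777e-01]]
side cam [0.5224877  1.03249155 0.74969343] 399.2108707957376
side small_bottle_mid 0.68 [225, 210] [0.686 0.195 0.088]
side small_bottle_mid 0.63 [275, 235] [0.605 0.372 0.083]
side small_bottle_mid 0.62 [202, 219] [0.675 0.096 0.097]
side large_bottle_mid 0.62 [269, 295] [0.468 0.377 0.112]
side pan_centre 0.75 [220, 263] [0.548 0.117 0.049]
side beam_pivot 0.92 [200, 272] [ 0.522 -0.032  0.019]
side poise_post 0.66 [166, 277] [ 0.51  -0.042  0.138]
side petri 0.59 [247, 318] [0.393 0.193 0.019]
side dropper 0.5 [258, 191] [0.727 0.283 0.05 ]
side tape 0.62 [170, 304] [ 0.408 -0.22   0.024]
side tape 0.42 [200, 271] [ 0.526 -0.03   0.019]
side tape 0.29 [218, 264] [0.545 0.107 0.048]
side dish 0.75 [228, 310] [0.409 0.091 0.003]
side balance 0.97 [201, 271] [ 0.526 -0.023  0.021]
top cam [0.45314984 0.06916776 1.25754282] 357.2536271883613
top small_bottle_mid 0.77 [162, 255] [0.671 0.076 0.127]
top small_bottle_mid 0.71 [183, 177] [0.6   0.326 0.114]
top small_bottle_mid 0.57 [158, 231] [0.684 0.155 0.126]
top large_bottle_mid 0.92 [226, 171] [0.462 0.329 0.166]
top pan_centre 0.91 [199, 244] [0.556 0.114 0.053]
top beam_pivot 0.84 [210, 279] [ 0.523 -0.007  0.023]
top poise_post 0.42 [210, 294] [ 0.515 -0.042  0.184]
top petri 0.75 [240, 225] [0.417 0.177 0.019]
top dropper 0.41 [146, 197] [0.728 0.271 0.085]
top tape 0.5 [242, 344] [ 0.417 -0.23   0.021]
top tape 0.38 [149, 200] [0.724 0.265 0.067]
top tape 0.35 [211, 278] [ 0.518 -0.006  0.02 ]
top dish 0.48 [243, 252] [0.407 0.085 0.   ]
top balance 0.75 [244, 251] [0.406 0.087 0.005]
top balance 0.69 [210, 277] [ 0.525 -0.001  0.02 ]
top balance 0.64 [202, 245] [0.547 0.108 0.054]
```

View pics/side0.png

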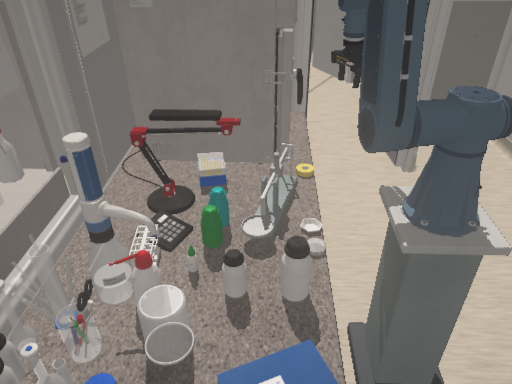

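View pics/top0.png

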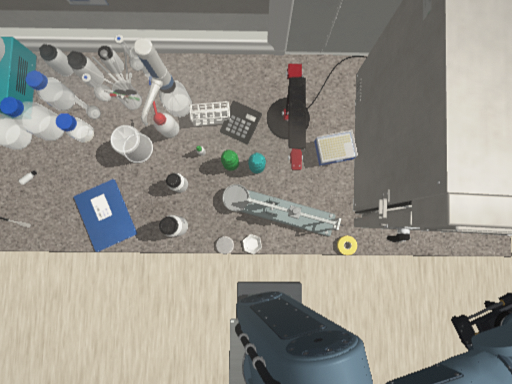

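Side picture: candidates for the small bottle are the white one with a black cap at (275,235), the green one at (225,210) and the turquoise one at (202,219). The top picture shows them at (183,177), (158,231) and (162,255). The white one fits; the larger white bottle at (269,295) is the bystander. The balance runs from the pan at top (199,244) to the fork near (225,338). Next I measure and confirm in an enlarged crop.

Run:
```python
from h import *
S={n:snap(n) for n in('side','top')}
t=S['top'];s=S['side']
a=cv2.resize(t['img'][140:260,150:370],None,fx=3,fy=3,interpolation=2)
b=cv2.resize(s['img'][140:310,190:335],None,fx=1.5,fy=1.5,interpolation=2)
im=np.zeros((600,660,3),np.uint8);im[:360]=a; 
im[360:360+240,:217]=b[:240,:217]
cv2.imwrite('pics/c1.png',im[:,:,::-1])
for n,p in S.items():
    W=cloud(p); 
    def sel(cx,cy,r,z0,z1): 
        m=(np.hypot(W[...,0]-cx,W[...,1]-cy)<r)&(W[...,2]>z0)&(W[...,2]<z1); return W[m]
    for nm,cx,cy,z0,z1 in[('small',.6,.34,.1,.2),('small body',.6,.34,.02,.08),('large',.46,.35,.14,.2)]:
        P=sel(cx,cy,.06,z0,z1)
        if len(P)>5:
            c,r=cv2.minEnclosingCircle(P[:,:2].astype(np.float32)); print(n,nm,len(P),P.mean(0).round(4),np.round(c,4),round(r,4),'zmax',P[:,2].max().round(4))
    P=sel(.556,.114,.06,.03,.064); c,r=cv2.minEnclosingCircle(P[:,:2].astype(np.float32)); print(n,'pan',len(P),np.round(c,4),round(r,4),np.percentile(P[:,2],[5,50,95]).round(4))
    # beam structure above .085 
    m=(W[...,0]>.38)&(W[...,0]<.6)&(W[...,1]>-.24)&(W[...,1]<.09)&(W[...,2]>.085)&(W[...,2]<.22)
    P=W[m]; 
    print(n,'beam',len(P)); 
    for y in np.arange(-.24,.09,.01):
        Q=P[(P[:,1]>=y)&(P[:,1]<y+.01)]
        if len(Q): print(round(y,2),len(Q),Q.mean(0).round(3),Q[:,2].max().round(3))
```

```text
side small 305 [0.6097 0.353  0.1188] [0.6106 0.3463] 0.0238 zmax 0.1294
side small body 428 [0.6079 0.3657 0.0503] [0.6104 0.346 ] 0.0289 zmax 0.08
side large 481 [0.4659 0.3558 0.1586] [0.4647 0.3459] 0.0295 zmax 0.1704
side pan 504 [0.5605 0.1341] 0.0473 [0.0464 0.0496 0.0569]
side beam 641
-0.2 1 [ 0.495 -0.195  0.111] 0.111
-0.19 50 [ 0.481 -0.183  0.127] 0.146
-0.18 38 [ 0.466 -0.177  0.118] 0.146
-0.17 8 [ 0.478 -0.166  0.135] 0.14
-0.16 6 [ 0.481 -0.155  0.132] 0.136
-0.15 7 [ 0.486 -0.145  0.133] 0.136
-0.14 6 [ 0.487 -0.137  0.131] 0.135
-0.13 8 [ 0.49  -0.126  0.132] 0.135
-0.12 7 [ 0.494 -0.115  0.133] 0.136
-0.11 10 [ 0.495 -0.104  0.129] 0.133
-0.1 5 [ 0.498 -0.094  0.13 ] 0.133
-0.09 6 [ 0.5   -0.085  0.13 ] 0.132
-0.08 1 [ 0.5   -0.076  0.13 ] 0.13
-0.07 1 [ 0.522 -0.069  0.137] 0.137
-0.06 19 [ 0.507 -0.054  0.136] 0.182
-0.05 51 [ 0.51  -0.043  0.149] 0.184
-0.04 92 [ 0.516 -0.035  0.145] 0.183
-0.03 41 [ 0.509 -0.027  0.125] 0.139
-0.02 10 [ 0.519 -0.016  0.124] 0.128
-0.01 10 [ 0.523 -0.004  0.123] 0.127
0.0 13 [0.532 0.006 0.125] 0.133
0.01 30 [0.526 0.015 0.123]
[... 895 characters left out ...]
.105  0.131] 0.133
-0.1 11 [ 0.501 -0.096  0.128] 0.133
-0.09 11 [ 0.503 -0.086  0.128] 0.131
-0.08 14 [ 0.507 -0.075  0.128] 0.13
-0.07 25 [ 0.515 -0.064  0.135] 0.141
-0.06 29 [ 0.509 -0.054  0.144] 0.186
-0.05 40 [ 0.513 -0.044  0.158] 0.185
-0.04 35 [ 0.515 -0.036  0.14 ] 0.181
-0.03 17 [ 0.517 -0.026  0.127] 0.136
-0.02 10 [ 0.523 -0.014  0.125] 0.131
-0.01 13 [ 0.529 -0.004  0.125] 0.131
0.0 25 [0.535 0.006 0.125] 0.137
0.01 40 [0.533 0.015 0.125] 0.134
0.02 45 [0.532 0.024 0.123] 0.133
0.03 26 [0.528 0.034 0.125] 0.134
0.04 16 [0.536 0.044 0.122] 0.131
0.05 10 [0.542 0.056 0.12 ] 0.123
0.06 11 [0.544 0.065 0.119] 0.124
0.07 11 [0.547 0.076 0.117] 0.121
0.08 11 [0.55  0.085 0.118] 0.12
```

View pics/c1.png

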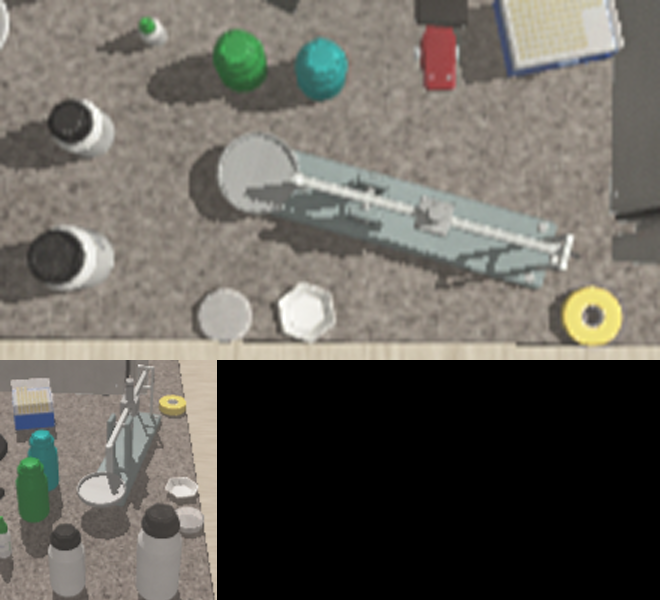

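The crop confirms it: the white, black-capped bottle at crop (120,80) is the target, at about (0.611, 0.3435). The pan is at about (0.561, 0.133) and the beam direction at about (0.253, 0.967). The beam lies on the pan-down stop, with the poise about 53 mm from the pivot.

```bash
cat >> h.py <<'E'
from scipy.spatial.transform import Rotation as Ro
B=np.array([.253,.967,0]);B/=np.linalg.norm(B)
RT=np.column_stack([[B[1],-B[0],0],-B,[0,0,-1.]])
def plan(wps,R=RT):
    o=ctrl.observe();R0=np.array(o['tool_rot']);p0=np.array(o['ee_pos'])
    print('ang',(Ro.from_matrix(R0.T@R).as_rotvec(degrees=True)/180).round(4))
    for w in wps: print(w,(R0.T@(np.array(w)-p0)/.75).round(4))
E
python3 - <<'E'
from h import *
plan([(.31,-.25,.28),(.42,.15,.28),(.611,.3435,.25),(.611,.3435,.18)])
E
```

```text
ang [-0.      0.      0.2151]
(0.31, -0.25, 0.28) [ 0.2416 -0.2938 -0.0217]
(0.42, 0.15, 0.28) [ 0.5929 -0.7211 -0.0217]
(0.611, 0.3435, 0.25) [ 0.9306 -0.8529  0.0183]
(0.611, 0.3435, 0.18) [ 0.9306 -0.8529  0.1117]
```

>>> send_rows:
  slide:
    - [0.2416, -0.2938, -0.0217]
    - [0.2416, -0.2938, -0.0217]
    - [0.2416, -0.2938, -0.0217]
    - [0.2416, -0.2938, -0.0217]
    - [0.2416, -0.2938, -0.0217]
    - [0.5929, -0.7211, -0.0217]
    - [0.5929, -0.7211, -0.0217]
    - [0.5929, -0.7211, -0.0217]
    - [0.5929, -0.7211, -0.0217]
    - [0.5929, -0.7211, -0.0217]
    - [0.5929, -0.7211, -0.0217]
    - [0.5929, -0.7211, -0.0217]
    - [0.9306, -0.8529, 0.0183]
    - [0.9306, -0.8529, 0.0183]
    - [0.9306, -0.8529, 0.0183]
    - [0.9306, -0.8529, 0.0183]
    - [0.9306, -0.8529, 0.0183]
    - [0.9306, -0.8529, 0.0183]
    - [0.9306, -0.8529, 0.0183]
    - [0.9306, -0.8529, 0.0183]
  angular:
    - [0, 0, 0.2151]
    - [0, 0, 0.2151]
    - [0, 0, 0.2151]
    - [0, 0, 0.2151]
    - [0, 0, 0.2151]
    - [0, 0, 0.2151]
    - [0, 0, 0.2151]
    - [0, 0, 0.2151]
    - [0, 0, 0.2151]
    - [0, 0, 0.2151]
    - [0, 0, 0.2151]
    - [0, 0, 0.2151]
    - [0, 0, 0.2151]
    - [0, 0, 0.2151]
    - [0, 0, 0.2151]
    - [0, 0, 0.2151]
    - [0, 0, 0.2151]
    - [0, 0, 0.2151]
    - [0, 0, 0.2151]
    - [0, 0, 0.2151]
  fingers: [1, 1, 1, 1, 1, 1, 1, 1, 1, 1, 1, 1, 1, 1, 1, 1, 1, 1, 1, 1]

```text
time: 3.7
ee_pos: [0.6106, 0.3427, 0.2508]
tool_rot: [[0.967, -0.254, 0.001], [-0.254, -0.967, 0.0], [0.001, -0.0, -1.0]]
contact_force: [-0.1, 0.1, 1.0]
finger_gap: 0.088
grip_force: 0.0
```

Run:
```python
from h import *
o=ctrl.observe();print(o['time'],o['q'],o['ee_pos'],o['contact_force'])
s=snap('side');W=cloud(s)
m=(np.hypot(W[...,0]-.611,W[...,1]-.3435)<.04)&(W[...,2]>.1)&(W[...,2]<.14)
P=W[m];print(len(P),cv2.minEnclosingCircle(P[:,:2].astype(np.float32)))
plan([(.611,.3435,.17),(.611,.3435,.115)])
```

```text
3.7 [ 1.96236628e+01  2.66168301e+01  7.27281553e+01 -6.96194848e-03
  8.06221227e+01  1.24325466e+02] [0.61063351 0.34274841 0.25077771] [-0.07277402  0.14111856  1.00240265]
307 ((0.6108947396278381, 0.3459247946739197), 0.023943357169628143)
ang [-0.0001 -0.0002 -0.0002]
(0.611, 0.3435, 0.17) [ 0.     -0.001   0.1078]
(0.611, 0.3435, 0.115) [-0.     -0.0009  0.1812]
```

>>> send_rows:
  slide:
    - [0, -0.001, 0.06]
    - [0, -0.001, 0.12]
    - [0, -0.001, 0.16]
    - [0, -0.001, 0.181]
    - [0, -0.001, 0.181]
    - [0, -0.001, 0.181]
    - [0, -0.001, 0.181]
    - [0, -0.001, 0.181]
    - [0, -0.001, 0.181]
    - [0, -0.001, 0.181]
    - [0, -0.001, 0.181]
    - [0, -0.001, 0.181]
  angular:
    - [0, 0, 0]
    - [0, 0, 0]
    - [0, 0, 0]
    - [0, 0, 0]
    - [0, 0, 0]
    - [0, 0, 0]
    - [0, 0, 0]
    - [0, 0, 0]
    - [0, 0, 0]
    - [0, 0, 0]
    - [0, 0, 0]
    - [0, 0, 0]
  fingers: [1, 1, 1, 1, 1, -1, -1, -1, -1, -1, -1, -1]

```text
time: 5.25
ee_pos: [0.6113, 0.3442, 0.1144]
tool_rot: [[0.967, -0.253, 0.0], [-0.253, -0.967, -0.0], [0.0, -0.0, -1.0]]
contact_force: [-0.5, 0.8, 1.4]
finger_gap: 0.0472
grip_force: 26.7
```

Run:
```python
from h import *
o=ctrl.observe();print(o['ee_pos'])
plan([(o['ee_pos'][0],o['ee_pos'][1],.215),(.561,.133,.215),(.561,.133,.175)])
```

```text
[0.61128696 0.34422449 0.11444201]
ang [-0.     -0.0001 -0.    ]
(np.float64(0.6112869642634869), np.float64(0.3442244927845787), 0.215) [ 0.     -0.     -0.1341]
(0.561, 0.133, 0.215) [ 0.0065  0.2894 -0.1341]
(0.561, 0.133, 0.175) [ 0.0065  0.2894 -0.0808]
```

>>> send_rows:
  slide:
    - [0, 0, -0.03]
    - [0, 0, -0.08]
    - [0, 0, -0.1341]
    - [0.001, 0.05, -0.1341]
    - [0.003, 0.11, -0.1341]
    - [0.004, 0.17, -0.1341]
    - [0.005, 0.23, -0.1341]
    - [0.006, 0.27, -0.1341]
    - [0.0065, 0.2894, -0.1341]
    - [0.0065, 0.2894, -0.1341]
    - [0.0065, 0.2894, -0.105]
    - [0.0065, 0.2894, -0.0808]
    - [0.0065, 0.2894, -0.0808]
    - [0.0065, 0.2894, -0.0808]
  angular:
    - [0, 0, 0]
    - [0, 0, 0]
    - [0, 0, 0]
    - [0, 0, 0]
    - [0, 0, 0]
    - [0, 0, 0]
    - [0, 0, 0]
    - [0, 0, 0]
    - [0, 0, 0]
    - [0, 0, 0]
    - [0, 0, 0]
    - [0, 0, 0]
    - [0, 0, 0]
    - [0, 0, 0]
  fingers: [-1, -1, -1, -1, -1, -1, -1, -1, -1, -1, -1, -1, -1, -1]

```text
time: 7.0
ee_pos: [0.5612, 0.1335, 0.1751]
tool_rot: [[0.968, -0.253, 0.0], [-0.253, -0.968, 0.0], [0.0, -0.0, -1.0]]
contact_force: [0.1, -0.8, -2.2]
finger_gap: 0.0471
grip_force: 27.9
```

Run:
```python
from h import *
o=ctrl.observe();print(o['ee_pos'],o['contact_force'],o['finger_gap'])
s=snap('side');t=snap('top')
a=cv2.resize(s['img'][120:270,200:340],None,fx=4,fy=4,interpolation=2)
cv2.imwrite('pics/c2.png',a[:,:,::-1])
plan([(.561,.133,.1655),(.561,.133,.164),(.561,.133,.163)])
```

```text
[0.56124105 0.13347515 0.17512267] [ 0.1358148  -0.75707843 -2.16745563] 0.04708829792252821
ang [-0.0001 -0.0004  0.0001]
(0.561, 0.133, 0.1655) [-0.0006  0.0005  0.0135]
(0.561, 0.133, 0.164) [-0.0006  0.0005  0.0155]
(0.561, 0.133, 0.163) [-0.0006  0.0005  0.0169]
```

View pics/c2.png

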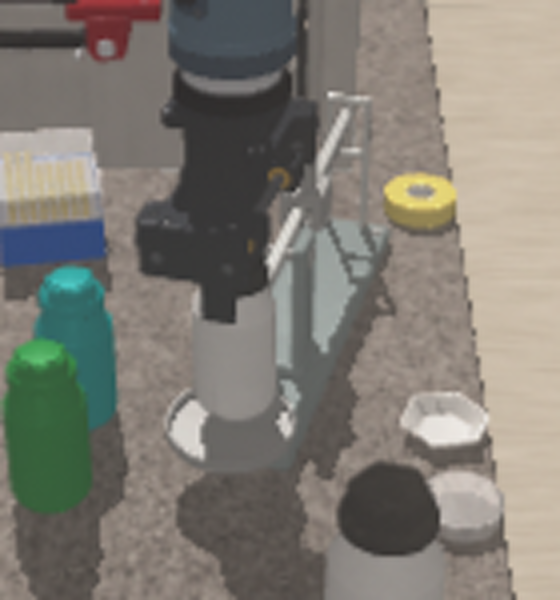

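The picture shows the held bottle with its foot at crop (235,400), centred over the pan at about (232,430). I lower it gently.

>>> send_rows:
  slide:
    - [0, 0, 0.006]
    - [0, 0, 0.011]
    - [0, 0, 0.014]
    - [0, 0, 0.0155]
    - [0, 0, 0.0162]
    - [0, 0, 0.0162]
  angular:
    - [0, 0, 0]
    - [0, 0, 0]
    - [0, 0, 0]
    - [0, 0, 0]
    - [0, 0, 0]
    - [0, 0, 0]
  fingers: [-1, -1, -1, -1, -1, -1]

```text
time: 7.85
ee_pos: [0.5612, 0.133, 0.163]
tool_rot: [[0.967, -0.253, 0.0], [-0.253, -0.967, -0.0], [0.0, -0.0, -1.0]]
contact_force: [-1.0, -0.8, 0.6]
finger_gap: 0.0473
grip_force: 28.2
```

>>> send_rows:
  slide:
    - [0, 0, 0]
    - [0, 0, 0]
    - [0, 0, 0]
    - [0, 0, 0]
    - [0, 0, -0.02]
    - [0, 0, -0.06]
    - [0, 0, -0.1]
    - [0, 0, -0.1]
  angular:
    - [0, 0, 0]
    - [0, 0, 0]
    - [0, 0, 0]
    - [0, 0, 0]
    - [0, 0, 0]
    - [0, 0, 0]
    - [0, 0, 0]
    - [0, 0, 0]
  fingers: [0.6, 0.6, 0.6, 0.6, 0.6, 0.6, 0.6, 0.6]

```text
time: 8.85
ee_pos: [0.5629, 0.1331, 0.2416]
tool_rot: [[0.967, -0.253, 0.007], [-0.253, -0.967, 0.0], [0.007, -0.002, -1.0]]
contact_force: [0.1, -0.4, -0.1]
finger_gap: 0.0703
grip_force: 0.0
```

```bash
cat >> h.py <<'E'
def beam(p,piv=np.array([.528,.007,0]),verbose=False):
    """measured beam angle proxy (slope of top of beam, both sides), post position along beam (outward +), post lateral"""
    W=cloud(p);d=W[...,:2]-piv[:2];u=-(d@B[:2]);v=d@np.array([B[1],-B[0]]);z=W[...,2]
    out={}
    m=(abs(v)<.02)&(z>.15)&(z<.2)&(u>.02)&(u<.19)
    if m.sum()>3: out['post']=(np.median(u[m]),np.median(v[m]),z[m].max(),int(m.sum())); up=np.median(u[m])
    else: up=0
    m=(abs(v)<.006)&(z>.1)&(z<.15)&(u>-.09)&(u<.19)&(abs(u-up)>.03)&(abs(u)>.045)
    A=np.polyfit(u[m],z[m],1); r=abs(z[m]-np.polyval(A,u[m]))<.004
    A=np.polyfit(u[m][r],z[m][r],1); out['slope']=(A[0],A[1],int(r.sum()))
    return out
E
python3 - <<'E'
from h import *
o=ctrl.observe();print(o['ee_pos'],o['contact_force'],o['time'])
for n in('top','side'):
    p=snap(n,n+'3.png'); print(n,beam(p)); W=cloud(p)
    for th in['poise_post','small_bottle_mid','beam_pivot']:
        print([(round(d['score'],2),d['location'],world(p,*d['location']).round(3)) for d in ctrl.look_for(th,p)[:4]])
    m=(np.hypot(W[...,0]-.561,W[...,1]-.133)<.05)&(W[...,2]>.15)&(W[...,2]<.18);P=W[m]
    if len(P):print('cap',len(P),cv2.minEnclosingCircle(P[:,:2].astype(np.float32)),P[:,2].max())
cv2.imwrite('pics/c3.png',cv2.resize(p['img'][120:270,200:340],None,fx=4,fy=4,interpolation=2)[:,:,::-1])
E
```

```text
[0.5628844  0.13312858 0.24157804] [ 0.14918298 -0.4422058  -0.14530401] 8.85
top {'post': (np.float64(0.053608551375463304), np.float64(-0.001045000364504742), np.float64(0.18695804639432556), 31), 'slope': (np.float64(0.07704470351019571), np.float64(0.12225984370902725), 105)}
[(0.7, [210.1, 291.9], array([ 0.514, -0.037,  0.18 ]))]
[(0.52, [159.1, 261.5], array([0.681, 0.056, 0.12 ])), (0.4, [151.9, 229.2], array([0.703, 0.161, 0.125]))]
[(0.74, [214.0, 296.6], array([ 0.505, -0.056,  0.135]))]
cap 10 ((0.5427126884460449, 0.13672688603401184), 0.009534968994557858) 0.16627428078904877
side {'post': (np.float64(0.04754047950698212), np.float64(-0.001419231891227716), np.float64(0.18559195065701825), 69), 'slope': (np.float64(0.07497943232542201), np.float64(0.12468272233528929), 57)}
[(0.7, [167.4, 276.7], array([ 0.51 , -0.034,  0.138]))]
[(0.94, [209.7, 254.4], array([0.57 , 0.162, 0.118])), (0.94, [230.1, 210.5], array([0.687, 0.197, 0.073])), (0.82, [203.3, 225.9], array([0.656, 0.088, 0.086]))]
[(0.65, [191.7, 274.4], array([0.516, 0.042, 0.099])), (0.17, [258.9, 189.2], array([0.731, 0.284, 0.048]))]
cap 211 ((0.5624597668647766, 0.14279836416244507), 0.023692576214671135) 0.1754919452587643
```

View pics/c3.png

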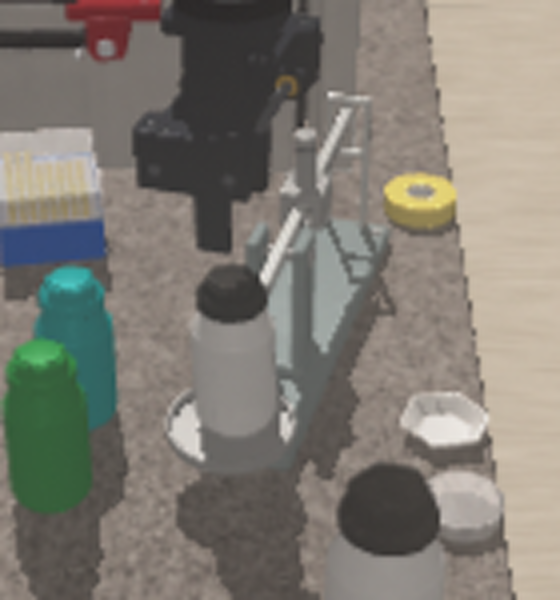

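The picture shows the bottle standing free and upright on the pan, foot at crop (235,425), with the post at crop (305,145). Next I cage the post loosely between the fingers.

Run:
```python
from h import *
o=ctrl.observe();print(o['tool_rot'],o['qvel'].round(2) if hasattr(o['qvel'],'round') else o['qvel'])
plan([(.514,-.0423,.235),(.514,-.0423,.176)])
```

```text
[[ 9.67419419e-01 -2.53172594e-01 -1.81814126e-03]
 [-2.53173036e-01 -9.67421011e-01 -1.35403444e-05]
 [-1.75548002e-03  4.73403537e-04 -9.99998347e-01]] [ 0.01 -0.19 -0.34 -0.02 -0.05  0.12]
ang [ 0.0002  0.0006 -0.    ]
(0.514, -0.0423, 0.235) [-0.0008  0.2418  0.0023]
(0.514, -0.0423, 0.176) [-0.0006  0.2418  0.081 ]
```

>>> send_rows:
  slide:
    - [0, 0.06, 0]
    - [0, 0.13, 0]
    - [0, 0.2, 0]
    - [0, 0.24, 0]
    - [0, 0.24, 0]
    - [0, 0.24, 0]
    - [0, 0.24, 0]
  angular:
    - [0, 0, 0]
    - [0, 0, 0]
    - [0, 0, 0]
    - [0, 0, 0]
    - [0, 0, 0]
    - [0, 0, 0]
    - [0, 0, 0]
  fingers: [-0.2, -0.2, -0.2, -0.2, -0.2, -0.2, -0.2]

```text
time: 10.12
ee_pos: [0.5156, -0.04, 0.2376]
tool_rot: [[0.968, -0.252, -0.0], [-0.252, -0.968, 0.0], [-0.0, -0.0, -1.0]]
contact_force: [-0.2, 0.2, -0.1]
finger_gap: 0.0355
grip_force: 0.0
```

Run:
```python
from h import *
o=ctrl.observe();print(o['contact_force'])
p=snap('side','side4.png'); print(beam(p)); W=cloud(p)
cv2.imwrite('pics/c4.png',cv2.resize(p['img'][120:245,220:340],None,fx=4.7,fy=4.7,interpolation=2)[:,:,::-1])
# post points: x,y extents at z .15-.19
m=(np.hypot(W[...,0]-.514,W[...,1]+.042)<.03)&(W[...,2]>.15)&(W[...,2]<.182);P=W[m]
print(len(P),P.mean(0),P.min(0),P.max(0))
plan([(.514,-.0423,.176)])
```

```text
[-0.21264579  0.15007527 -0.10923581]
{'post': (np.float64(0.04724150152077467), np.float64(-0.002076444148938783), np.float64(0.1855527052806166), 69), 'slope': (np.float64(0.07448636059333438), np.float64(0.12444986051489286), 54)}
54 [ 0.51450185 -0.03828934  0.16574971] [ 0.50655735 -0.04586397  0.1504889 ] [ 0.52240803 -0.03228341  0.18153038]
ang [-0.0001  0.0001  0.0005]
(0.514, -0.0423, 0.176) [-0.0012  0.0034  0.0821]
```

View pics/c4.png

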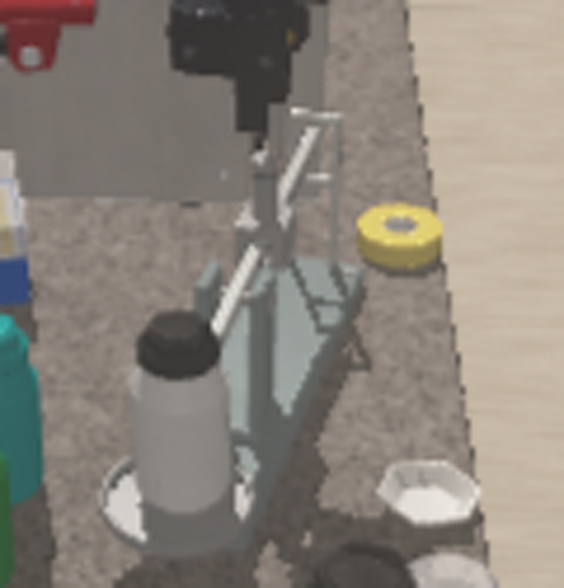

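The fingers hang straight over the post (crop (262,160) under the fingertips), so I descend around it.

>>> send_rows:
  slide:
    - [-0.0012, 0.0034, 0]
    - [-0.0012, 0.0034, 0.04]
    - [-0.0012, 0.0034, 0.07]
    - [-0.0012, 0.0034, 0.082]
    - [-0.0012, 0.0034, 0.082]
  angular:
    - [0, 0, 0]
    - [0, 0, 0]
    - [0, 0, 0]
    - [0, 0, 0]
    - [0, 0, 0]
  fingers: [-0.2, -0.2, -0.2, -0.2, -0.2]

```text
time: 10.8
ee_pos: [0.5137, -0.0431, 0.1759]
tool_rot: [[0.968, -0.253, -0.001], [-0.253, -0.968, 0.0], [-0.001, -0.0, -1.0]]
contact_force: [-0.1, 0.2, -0.3]
finger_gap: 0.0353
grip_force: 0.0
```

>>> send_rows:
  slide:
    - [0, 0.005, 0]
    - [0, 0.009, 0]
    - [0, 0.012, 0]
    - [0, 0.016, 0]
    - [0, 0.022, 0]
    - [0, 0.03, 0]
    - [0, 0.038, 0]
    - [0, 0.046, 0]
    - [0, 0.054, 0]
    - [0, 0.062, 0]
    - [0, 0.07, 0]
    - [0, 0.078, 0]
    - [0, 0.086, 0]
    - [0, 0.094, 0]
    - [0, 0.101, 0]
    - [0, 0.107, 0]
    - [0, 0.112, 0]
    - [0, 0.116, 0]
    - [0, 0.119, 0]
    - [0, 0.12, 0]
  angular:
    - [0, 0, 0]
    - [0, 0, 0]
    - [0, 0, 0]
    - [0, 0, 0]
    - [0, 0, 0]
    - [0, 0, 0]
    - [0, 0, 0]
    - [0, 0, 0]
    - [0, 0, 0]
    - [0, 0, 0]
    - [0, 0, 0]
    - [0, 0, 0]
    - [0, 0, 0]
    - [0, 0, 0]
    - [0, 0, 0]
    - [0, 0, 0]
    - [0, 0, 0]
    - [0, 0, 0]
    - [0, 0, 0]
    - [0, 0, 0]
  fingers: [-0.2, -0.2, -0.2, -0.2, -0.2, -0.2, -0.2, -0.2, -0.2, -0.2, -0.2, -0.2, -0.2, -0.2, -0.2, -0.2, -0.2, -0.2, -0.2, -0.2]

```text
time: 13.3
ee_pos: [0.4909, -0.1304, 0.1761]
tool_rot: [[0.967, -0.253, -0.0], [-0.253, -0.967, 0.0], [-0.0, -0.0, -1.0]]
contact_force: [0.8, 1.1, -0.9]
finger_gap: 0.0351
grip_force: 1.1
```

>>> send_rows:
  slide:
    - [0, -0.003, 0]
    - [0, -0.008, 0]
    - [0, -0.011, 0]
    - [0, -0.011, -0.04]
    - [0, -0.011, -0.09]
    - [0, -0.011, -0.13]
    - [0, -0.011, -0.13]
    - [0, -0.011, -0.13]
    - [0, -0.011, -0.13]
    - [0, -0.011, -0.13]
    - [0, -0.011, -0.13]
    - [0, -0.011, -0.13]
  angular:
    - [0, 0, 0]
    - [0, 0, 0]
    - [0, 0, 0]
    - [0, 0, 0]
    - [0, 0, 0]
    - [0, 0, 0]
    - [0, 0, 0]
    - [0, 0, 0]
    - [0, 0, 0]
    - [0, 0, 0]
    - [0, 0, 0]
    - [0, 0, 0]
  fingers: [-0.2, -0.2, -0.2, -0.2, -0.2, -0.2, -0.2, -0.2, -0.2, -0.2, -0.2, -0.2]

```text
time: 14.8
ee_pos: [0.4931, -0.1224, 0.2735]
tool_rot: [[0.967, -0.253, -0.0], [-0.253, -0.967, 0.0], [-0.0, -0.0, -1.0]]
contact_force: [0.4, 0.4, -0.2]
finger_gap: 0.035
grip_force: 0.0
```

Run:
```python
from h import *
o=ctrl.observe();print(o['contact_force'],o['ee_pos'])
for n in('side','top'):
    p=snap(n,n+'5.png'); print(n,beam(p))
```

```text
[ 0.36608422  0.42860415 -0.23970938] [ 0.49313576 -0.12240811  0.27348741]
side {'post': (np.float64(0.1334955536207175), np.float64(-0.002946576184469164), np.float64(0.16994644861751615), 38), 'slope': (np.float64(-0.05396849357926639), np.float64(0.12069212861440001), 40)}
top {'slope': (np.float64(-0.07254082350064331), np.float64(0.1211117829456867), 59)}
```

>>> send_rows:
  slide:
    - [0, 0, 0.05]
    - [0, 0, 0.1]
    - [0, 0, 0.135]
    - [0, 0, 0.14]
    - [0, 0, 0.14]
    - [0, -0.005, 0.14]
    - [0, -0.01, 0.14]
    - [0, -0.014, 0.14]
    - [0, -0.018, 0.14]
    - [0, -0.022, 0.14]
    - [0, -0.026, 0.14]
    - [0, -0.029, 0.14]
    - [0, -0.03, 0.14]
    - [0, -0.03, 0.14]
    - [0, -0.026, 0.14]
    - [0, -0.022, 0.14]
    - [0, -0.019, 0.14]
    - [0, -0.019, 0.14]
    - [0, -0.019, 0.09]
    - [0, -0.019, 0.02]
  angular:
    - [0, 0, 0]
    - [0, 0, 0]
    - [0, 0, 0]
    - [0, 0, 0]
    - [0, 0, 0]
    - [0, 0, 0]
    - [0, 0, 0]
    - [0, 0, 0]
    - [0, 0, 0]
    - [0, 0, 0]
    - [0, 0, 0]
    - [0, 0, 0]
    - [0, 0, 0]
    - [0, 0, 0]
    - [0, 0, 0]
    - [0, 0, 0]
    - [0, 0, 0]
    - [0, 0, 0]
    - [0, 0, 0]
    - [0, 0, 0]
  fingers: [-0.2, -0.2, -0.2, -0.2, -0.2, -0.2, -0.2, -0.2, -0.2, -0.2, -0.2, -0.2, -0.2, -0.2, -0.2, -0.2, -0.2, -0.2, -0.2, -0.2]

```text
time: 17.4
ee_pos: [0.4957, -0.1081, 0.2581]
tool_rot: [[0.967, -0.253, -0.004], [-0.253, -0.967, 0.002], [-0.004, -0.001, -1.0]]
contact_force: [1.4, -0.2, 0.3]
finger_gap: 0.0348
grip_force: 0.0
```

>>> send_rows:
  slide:
    - [0, 0, 0]
    - [0, 0, 0]
    - [0, 0, 0]
    - [0, 0, 0]
    - [0, 0, 0]
    - [0, 0, 0]
    - [0, 0, 0]
    - [0, 0, 0]
    - [0, 0, 0]
    - [0, 0, 0]
    - [0, 0, 0]
    - [0, 0, 0]
  angular:
    - [0, 0, 0]
    - [0, 0, 0]
    - [0, 0, 0]
    - [0, 0, 0]
    - [0, 0, 0]
    - [0, 0, 0]
    - [0, 0, 0]
    - [0, 0, 0]
    - [0, 0, 0]
    - [0, 0, 0]
    - [0, 0, 0]
    - [0, 0, 0]
  fingers: [-0.2, -0.2, -0.2, -0.2, -0.2, -0.2, -0.2, -0.2, -0.2, -0.2, -0.2, -0.2]

```text
time: 18.9
ee_pos: [0.4968, -0.1086, 0.2587]
tool_rot: [[0.967, -0.253, 0.0], [-0.253, -0.967, -0.0], [0.0, -0.0, -1.0]]
contact_force: [-1.0, 0.7, 0.5]
finger_gap: 0.0349
grip_force: 0.0
```

Run:
```python
from h import *
o=ctrl.observe();print(o['contact_force'],o['ee_pos'],o['finger_gap'])
for n in('side','top','side','top'):
    p=snap(n); print(n,beam(p))
p=snap('side');cv2.imwrite('pics/c6.png',cv2.resize(p['img'][120:245,220:340],None,fx=4.7,fy=4.7,interpolation=2)[:,:,::-1])
```

```text
[-0.95017821  0.72520721  0.46898826] [ 0.49679702 -0.10863986  0.25872055] 0.03489559930654373
side {'post': (np.float64(0.10988780932916559), np.float64(-0.00299014610614096), np.float64(0.18201853005252527), 50), 'slope': (np.float64(0.016939998209662542), np.float64(0.12262756872176149), 40)}
top {'slope': (np.float64(0.014902992523959623), np.float64(0.12325616943777079), 46)}
side {'post': (np.float64(0.11077882288310492), np.float64(-0.0027350451143246966), np.float64(0.18119741936867695), 52), 'slope': (np.float64(0.01854745840639691), np.float64(0.12195943076549025), 39)}
top {'slope': (np.float64(0.008127117368897097), np.float64(0.12201529280298748), 46)}
```

View pics/c6.png

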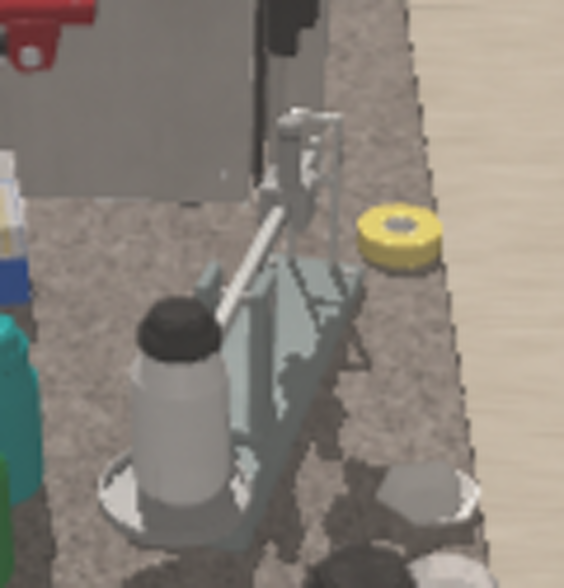

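The picture shows the beam nearly level and free, with the bottle upright and the post at crop (290,150). To get the small angle I register the bottle in the picture against the shot taken on the +0.07 stop.

```bash
cat >> h.py <<'E'
def angle(img,p):
    """beam angle from subpixel shift of the bottle's cap edge in the side view, vs side4.png (on the +0.07 stop)"""
    R,t=np.array(p['R']),np.array(p['t'])
    def pix(th):
        u,h=-.13,.04   # cap bottom: 60 mm pan below pivot, +100
        X=np.array([.528,.007,.115])+B*(.13*np.cos(th)+h*np.sin(th))+np.array([0,0,1])*(h*np.cos(th)-.13*np.sin(th))
        c=R@X+t; return np.array([c[0]/c[2]*p['fx']+p['cx'],c[1]/c[2]*p['fy']+p['cy']])
    ref=cv2.cvtColor(cv2.imread('pics/side4.png'),cv2.COLOR_BGR2GRAY).astype(np.float32)
    g=cv2.cvtColor(img,cv2.COLOR_BGR2GRAY).astype(np.float32)
    res=[]
    for r0,r1,c0,c1 in[(184,220,246,271),(190,216,251,266)]:
        M=np.eye(2,3,dtype=np.float32); M[:,2]=(c0,r0)
        cc,M=cv2.findTransformECC(ref[r0:r1,c0:c1],g,M,cv2.MOTION_TRANSLATION,(3,200,1e-6),None,3)
        d=M[:,2]-(c0,r0); k=pix(0)-pix(.07)
        res+=[d.round(2),round(float(cc),3),'th %.4f'%(.07-.07*(d@k)/(k@k))]
    return res+[k.round(2)]
E
python3 - <<'E'
from h import *
for f in['side3','side5']:
    p0=snap('side') if f=='side3' else p0
    print(f,angle(cv2.imread(f'pics/{f}.png'),p0))
print('now',angle(cv2.cvtColor(p0['img'],4),p0))
E
```

```text
side3 [array([-0.03, -0.03]), 0.998, 'th 0.0694', array([-0.3 ,  0.01]), 0.997, 'th 0.0707', array([ 0.25, -3.31])]
side5 [array([ 1.24, -6.44]), 0.91, 'th -0.0673', array([ 0.56, -7.28]), 0.994, 'th -0.0838', array([ 0.25, -3.31])]
now [array([ 0.54, -2.95]), 0.974, 'th 0.0072', array([-0.  , -3.35]), 0.996, 'th -0.0004', array([ 0.25, -3.31])]
```

>>> send_rows:
  slide:
    - [0, -0.006, 0]
    - [0, -0.006, 0.05]
    - [0, -0.006, 0.09]
    - [0, -0.006, 0.112]
    - [0, -0.006, 0.114]
    - [0, -0.006, 0.114]
    - [0, -0.002, 0.114]
    - [0, 0.002, 0.114]
    - [0, 0.006, 0.114]
    - [0, 0.006, 0.114]
    - [0, 0.006, 0.114]
  angular:
    - [0, 0, 0]
    - [0, 0, 0]
    - [0, 0, 0]
    - [0, 0, 0]
    - [0, 0, 0]
    - [0, 0, 0]
    - [0, 0, 0]
    - [0, 0, 0]
    - [0, 0, 0]
    - [0, 0, 0]
    - [0, 0, 0]
  fingers: [-0.2, -0.2, -0.2, -0.2, -0.2, -0.2, -0.2, -0.2, -0.2, -0.2, -0.2]

```text
time: 20.58
ee_pos: [0.4956, -0.113, 0.1732]
tool_rot: [[0.967, -0.253, 0.0], [-0.253, -0.967, 0.0], [0.0, -0.0, -1.0]]
contact_force: [-0.8, -0.5, 0.1]
finger_gap: 0.0352
grip_force: 0.0
```

```bash
cat >> h.py <<'E'
def st():
    o=ctrl.observe();p=snap('side');x=np.array(o['ee_pos'])-[.528,.007,0]
    print('t',o['time'],'u',(-x@B).round(4),'z',x[2].round(4),'grip',o['grip_force'],'f',np.array(o['contact_force']).round(2),angle(cv2.cvtColor(p['img'],4),p))
    return p
E
python3 -c "
from h import *
p=st();print(beam(p))"
```

```text
t 20.575 u 0.1243 z 0.1732 grip 0.0 f [-0.81 -0.46  0.15] [array([ 0.5 , -2.98]), 0.973, 'th 0.0067', array([ 0.  , -3.35]), 0.996, 'th -0.0003', array([ 0.25, -3.31])]
{'post': (np.float64(0.0933832141128729), np.float64(-0.0035285480742221825), np.float64(0.1882188967676856), 82), 'slope': (np.float64(0.02010095065938873), np.float64(0.12140905731494463), 29)}
```

>>> send_rows:
  slide:
    - [0, 0.002, 0]
    - [0, 0.004, 0]
    - [0, 0.006, 0]
    - [0, 0.006, 0]
    - [0, 0.006, 0]
  angular:
    - [0, 0, 0]
    - [0, 0, 0]
    - [0, 0, 0]
    - [0, 0, 0]
    - [0, 0, 0]
  fingers: [-0.2, -0.2, -0.2, -0.2, -0.2]

```text
time: 21.25
ee_pos: [0.4944, -0.1173, 0.1732]
tool_rot: [[0.967, -0.253, -0.0], [-0.253, -0.967, 0.0], [-0.0, 0.0, -1.0]]
contact_force: [0.2, 2.2, -0.8]
finger_gap: 0.0353
grip_force: 0.7
```

```bash
python3 -c "
from h import *
st()"
```

```text
t 21.25 u 0.1288 z 0.1732 grip 0.7447354460600764 f [ 0.25  2.22 -0.82] [array([ 0.5 , -3.03]), 0.971, 'th 0.0055', array([ 0.01, -3.36]), 0.997, 'th -0.0006', array([ 0.25, -3.31])]
```

>>> send_rows:
  slide:
    - [0, 0.001, 0]
    - [0, 0.002, 0]
    - [0, 0.002, 0]
    - [0, -0.002, 0]
    - [0, -0.006, 0]
    - [0, -0.008, 0]
    - [0, -0.008, 0]
    - [0, -0.008, 0]
    - [0, -0.008, 0]
    - [0, -0.008, 0]
    - [0, -0.008, 0]
    - [0, -0.008, 0]
    - [0, -0.008, 0]
    - [0, -0.008, 0]
    - [0, -0.008, 0]
  angular:
    - [0, 0, 0]
    - [0, 0, 0]
    - [0, 0, 0]
    - [0, 0, 0]
    - [0, 0, 0]
    - [0, 0, 0]
    - [0, 0, 0]
    - [0, 0, 0]
    - [0, 0, 0]
    - [0, 0, 0]
    - [0, 0, 0]
    - [0, 0, 0]
    - [0, 0, 0]
    - [0, 0, 0]
    - [0, 0, 0]
  fingers: [-0.2, -0.2, -0.2, -0.2, -0.2, -0.2, -0.2, -0.2, -0.2, -0.2, -0.2, -0.2, -0.2, -0.2, -0.2]

```text
time: 23.18
ee_pos: [0.496, -0.1115, 0.1732]
tool_rot: [[0.967, -0.253, -0.0], [-0.253, -0.967, 0.0], [-0.0, 0.0, -1.0]]
contact_force: [-0.6, 0.4, -0.7]
finger_gap: 0.0354
grip_force: 0.0
```

```bash
python3 -c "
from h import *
st();st()"
```

```text
t 23.175 u 0.1228 z 0.1732 grip 0.0 f [-0.58  0.36 -0.66] [array([ 0.73, -4.09]), 0.955, 'th -0.0171', array([ 0.17, -4.62]), 0.996, 'th -0.0274', array([ 0.25, -3.31])]
t 23.225 u 0.1228 z 0.1732 grip 0.0 f [ 0.39 -0.61 -0.27] [array([ 0.73, -4.09]), 0.955, 'th -0.0170', array([ 0.15, -4.6 ]), 0.996, 'th -0.0269', array([ 0.25, -3.31])]
```

>>> send_rows:
  slide:
    - [0, -0.005, 0]
    - [0, -0.01, 0]
    - [0, -0.013, 0]
    - [0, -0.015, 0]
    - [0, -0.017, 0]
    - [0, -0.0177, 0]
    - [0, -0.0177, 0]
    - [0, -0.0177, 0]
    - [0, -0.014, 0]
    - [0, -0.009, 0]
    - [0, -0.0065, 0]
    - [0, -0.0065, 0]
    - [0, -0.0065, 0]
    - [0, -0.0065, 0]
    - [0, -0.0065, 0]
    - [0, -0.0065, 0]
    - [0, -0.0065, 0]
    - [0, -0.0065, 0]
    - [0, -0.0065, 0]
    - [0, -0.0065, 0]
  angular:
    - [0, 0, 0]
    - [0, 0, 0]
    - [0, 0, 0]
    - [0, 0, 0]
    - [0, 0, 0]
    - [0, 0, 0]
    - [0, 0, 0]
    - [0, 0, 0]
    - [0, 0, 0]
    - [0, 0, 0]
    - [0, 0, 0]
    - [0, 0, 0]
    - [0, 0, 0]
    - [0, 0, 0]
    - [0, 0, 0]
    - [0, 0, 0]
    - [0, 0, 0]
    - [0, 0, 0]
    - [0, 0, 0]
    - [0, 0, 0]
  fingers: [-0.2, -0.2, -0.2, -0.2, -0.2, -0.2, -0.2, -0.2, -0.2, -0.2, -0.2, -0.2, -0.2, -0.2, -0.2, -0.2, -0.2, -0.2, -0.2, -0.2]

```text
time: 25.78
ee_pos: [0.4973, -0.1068, 0.1732]
tool_rot: [[0.967, -0.253, 0.0], [-0.253, -0.967, 0.0], [-0.0, -0.0, -1.0]]
contact_force: [0.7, 0.4, 0.3]
finger_gap: 0.0354
grip_force: 0.0
```

```bash
python3 -c "
from h import *
st();st()"
```

```text
t 25.775 u 0.1179 z 0.1732 grip 0.0 f [0.67 0.44 0.34] [array([ 0.48, -3.06]), 0.97, 'th 0.0050', array([ 0.02, -3.37]), 0.996, 'th -0.0009', array([ 0.25, -3.31])]
t 25.825 u 0.1179 z 0.1732 grip 0.0 f [-0.39  0.14  0.52] [array([ 0.48, -3.03]), 0.97, 'th 0.0055', array([ 0.03, -3.41]), 0.996, 'th -0.0017', array([ 0.25, -3.31])]
```

>>> send_rows:
  slide:
    - [0, 0.004, 0]
    - [0, 0.007, 0]
    - [0, 0.009, 0]
    - [0, 0.0105, 0]
    - [0, 0.0113, 0]
    - [0, 0.0113, 0]
    - [0, 0.0113, 0]
    - [0, 0.006, 0]
    - [0, 0, 0]
    - [0, 0, 0]
    - [0, 0, 0]
    - [0, 0, 0]
    - [0, 0, 0]
    - [0, 0, 0]
    - [0, 0, 0]
    - [0, 0, 0]
    - [0, 0, 0]
    - [0, 0, 0]
    - [0, 0, 0]
    - [0, 0, 0]
  angular:
    - [0, 0, 0]
    - [0, 0, 0]
    - [0, 0, 0]
    - [0, 0, 0]
    - [0, 0, 0]
    - [0, 0, 0]
    - [0, 0, 0]
    - [0, 0, 0]
    - [0, 0, 0]
    - [0, 0, 0]
    - [0, 0, 0]
    - [0, 0, 0]
    - [0, 0, 0]
    - [0, 0, 0]
    - [0, 0, 0]
    - [0, 0, 0]
    - [0, 0, 0]
    - [0, 0, 0]
    - [0, 0, 0]
    - [0, 0, 0]
  fingers: [-0.2, -0.2, -0.2, -0.2, -0.2, -0.2, -0.2, -0.2, -0.2, -0.2, -0.2, -0.2, -0.2, -0.2, -0.2, -0.2, -0.2, -0.2, -0.2, -0.2]

```text
time: 28.38
ee_pos: [0.4973, -0.1068, 0.1732]
tool_rot: [[0.967, -0.253, 0.0], [-0.253, -0.967, 0.0], [0.0, -0.0, -1.0]]
contact_force: [0.2, 0.3, 0.7]
finger_gap: 0.0353
grip_force: 0.0
```

```bash
python3 -c "
from h import *
st();st()"
```

```text
t 28.375 u 0.1179 z 0.1732 grip 0.0 f [0.22 0.29 0.67] [array([ 0.51, -3.07]), 0.97, 'th 0.0046', array([ 0.06, -3.44]), 0.997, 'th -0.0023', array([ 0.25, -3.31])]
t 28.425 u 0.1179 z 0.1732 grip 0.0 f [1.11 0.28 0.03] [array([ 0.52, -3.09]), 0.97, 'th 0.0043', array([ 0.06, -3.44]), 0.997, 'th -0.0023', array([ 0.25, -3.31])]
```

>>> send_rows:
  slide:
    - [0, 0.004, 0]
    - [0, 0.007, 0]
    - [0, 0.009, 0]
    - [0, 0.011, 0]
    - [0, 0.0122, 0]
    - [0, 0.0122, 0]
    - [0, 0.0122, 0]
    - [0, 0.006, 0]
    - [0, 0, 0]
    - [0, 0, 0]
    - [0, 0, -0.05]
    - [0, 0, -0.1]
    - [0, 0, -0.14]
    - [0, 0, -0.14]
    - [0, 0, -0.14]
    - [0, 0, -0.14]
    - [0, 0, -0.14]
    - [0, 0, -0.14]
    - [0, 0, -0.14]
    - [0, 0, -0.14]
  angular:
    - [0, 0, 0]
    - [0, 0, 0]
    - [0, 0, 0]
    - [0, 0, 0]
    - [0, 0, 0]
    - [0, 0, 0]
    - [0, 0, 0]
    - [0, 0, 0]
    - [0, 0, 0]
    - [0, 0, 0]
    - [0, 0, 0]
    - [0, 0, 0]
    - [0, 0, 0]
    - [0, 0, 0]
    - [0, 0, 0]
    - [0, 0, 0]
    - [0, 0, 0]
    - [0, 0, 0]
    - [0, 0, 0]
    - [0, 0, 0]
  fingers: [-0.2, -0.2, -0.2, -0.2, -0.2, -0.2, -0.2, -0.2, -0.2, -0.2, -0.2, -0.2, -0.2, -0.2, -0.2, -0.2, -0.2, -0.2, -0.2, -0.2]

```text
time: 30.98
ee_pos: [0.4973, -0.1069, 0.2782]
tool_rot: [[0.967, -0.253, 0.0], [-0.253, -0.967, -0.0], [0.0, 0.0, -1.0]]
contact_force: [0.1, -0.0, -0.2]
finger_gap: 0.035
grip_force: 0.0
```

>>> send_rows:
  slide:
    - [-0.05, 0, 0]
    - [-0.12, 0, 0]
    - [-0.16, 0, 0]
    - [-0.16, 0, 0]
    - [-0.16, 0, 0]
    - [-0.16, 0, 0]
  angular:
    - [0, 0, 0]
    - [0, 0, 0]
    - [0, 0, 0]
    - [0, 0, 0]
    - [0, 0, 0]
    - [0, 0, 0]
  fingers: [-0.2, -0.2, -0.2, -0.2, -0.2, -0.2]

```text
time: 31.72
ee_pos: [0.382, -0.0768, 0.2783]
tool_rot: [[0.967, -0.253, 0.0], [-0.253, -0.967, -0.0], [0.0, -0.0, -1.0]]
contact_force: [-0.1, -0.4, 0.2]
finger_gap: 0.0352
grip_force: 0.0
```

```bash
python3 -c "
from h import *
p=st();st();print(beam(p))
for i in range(3): print(beam(snap('top')))
cv2.imwrite('pics/c7.png',cv2.resize(p['img'][120:320,180:340],None,fx=3,fy=3,interpolation=2)[:,:,::-1])"
```

```text
t 31.725 u 0.118 z 0.2783 grip 0.0 f [-0.11 -0.43  0.15] [array([ 0.58, -3.21]), 0.969, 'th 0.0017', array([ 0.01, -3.66]), 0.996, 'th -0.0069', array([ 0.25, -3.31])]
t 31.775 u 0.118 z 0.2782 grip 0.0 f [-0.18 -0.36 -0.11] [array([ 0.58, -3.21]), 0.968, 'th 0.0017', array([ 0.01, -3.64]), 0.996, 'th -0.0065', array([ 0.25, -3.31])]
{'post': (np.float64(0.11209609867537482), np.float64(-0.002910521166896188), np.float64(0.17970504606671409), 50), 'slope': (np.float64(0.014263072247949024), np.float64(0.12201730692502548), 40)}
{'post': (np.float64(0.11831003124809489), np.float64(-0.0009899537770314726), np.float64(0.18067159533726643), 34), 'slope': (np.float64(0.001272649770419904), np.float64(0.12200241933743446), 123)}
{'post': (np.float64(0.1182916634792629), np.float64(-0.0010018229546662459), np.float64(0.18105782972052903), 34), 'slope': (np.float64(0.0013170184249404518), np.float64(0.12224000889293828), 116)}
{'post': (np.float64(0.11785119440708865), np.float64(-0.0007525463155714429), np.float64(0.1803700262872586), 33), 'slope': (np.float64(-0.0020360769474390534), np.float64(0.12234730808918472), 117)}
```

View pics/c7.png

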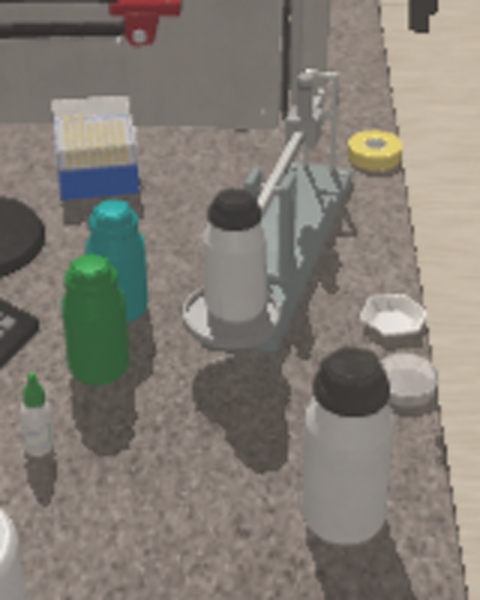

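The bottle stands upright on the pan at crop (235,300). The beam rests at the midpoint between its two stops, the top depth slope is about 0, the bystanders have not moved and the arm is clear.

```bash
python3 -c "
from cell import ctrl
print(ctrl.close_job())"
```

```text
the job is handed in; nothing more can be done
None
```

The bottle stands upright on the pan, the counterpoise is set so the beam rests level (within a few mrad) with nothing touching it, and the job was handed in at about 32 s.

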